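# Third hand at the assembly plate: seat the sprung stop, hold the bracket against it

## Task

First press the red-capped stop straight down until it is fully home on the aluminium plate. Then set the blue angle bracket flat on the plate, toe towards the stop and centred between the black lines, push it squarely against the yellow sprung pad until the pad is about half way in (the red half of its shank has just disappeared), and finish while still holding it there, steady, so that someone can bolt it down. Never ram the pad all the way in, and leave the jar, loose washer, wrench and bolt tray alone.

Things in the scene. Friction and masses are not known exactly. Their poses are not given: they have to be found in the camera images.
- fixture: Aluminium assembly plate fixed on the table, 220 (x) x 120 (y) x 20 mm thick. Origin: centre of its underside. Its x axis runs along its length towards the stop (roughly away from the robot), z up; its flat upper face is at z = 20 mm. Two thin black lines along x at y = +-33 mm mark where the bracket goes; the plate's surface is free from x = -110 mm to the yellow pad.
- stop (a joint): Slide (m) of the stop's stem down into the plate: 0 = 15 mm proud, 0.015 = fully home with its housing flush on the plate. It starts somewhere between 0 and 0.004. Stiff fit: takes about 6 N down to move, then stays where left; it cannot move sideways or turn. While proud, the bracket's 12 mm foot would slide under the pad.
- stop_cap (a point): Centre of the flat top of the red round cap (40 mm across, 10 mm thick) on the dark steel stop housing (46 along x, 70 along y, 45 mm high). It lies at x = 65 mm, y = 0 of the plate; fully home it is 55 mm above the plate's upper face (75 mm above the table).
- pad (a joint): Travel (m) of the yellow pad towards the stop housing, along the plate's +x: 0 = right out (as at the start), 0.020 = bottomed. Spring of 0.9 N per mm from zero, so half way is 0.010 and 9 N. The exposed shank behind the pad is 22 mm long, outer 11 mm steel, inner 11 mm red; the shank vanishes into the housing as the pad goes in.
- pad_plate: Yellow upright pad, 8 mm thick, 60 wide (y), 32 mm high, facing the plate's -x. Origin: middle of its front (contact) face, 4 mm above its lower edge. Axes as the plate. With the pad out, the face is at x = 12 mm, y = 0 of the plate; with the stop home its lower edge is 3 mm above the plate's upper face.
- bracket: Loose blue L-shaped aluminium angle bracket, about 0.25 kg, standing on its foot on the table. Origin: centre of the foot's underside; x points to the toe, z up. Foot 80 (x) x 60 (y) x 12 mm thick; at the rear (-x) end an upright flange 12 mm thick, from x = -40 to -28 mm, 60 wide (y), its top 60 mm above the underside. The flange can be pinched across its 12 mm thickness from above.
- bracket_toe (a point): Middle of the bottom front edge of the bracket's foot: x = +40 mm, y = 0, z = 0 of the bracket. This edge's front face goes against the pad.
- bracket_flange (a point): Middle of the top of the bracket's upright flange: x = -34 mm, y = 0, z = 60 mm of the bracket.
- jar: Bystander: glass jar with a white lid, 60 mm across, 85 mm high. Origin: centre of its underside.
- washer: Bystander: flat steel washer, 60 mm outside, 32 mm inside, 6 mm thick. Origin: centre of its underside.
- wrench: Bystander: steel wrench lying on the table, under 200 mm long, along its x. Origin at its underside.
- tray: Bystander: open grey plastic tray with brass bolts, 140 x 90 x 35 mm. Origin: centre of its underside.
Not all that is in view belongs to the job. Leave any green or orange look-alike of the bracket alone.

How it is judged:
By the outcome, as a careful person would: the job done as asked, in the order asked, and still so for the second after the job is handed in, while the arm keeps its last pose, push and grip.
It also fails if it takes over 58 s, if anything falls off the work surface, if the arm or the gripper's body presses on something with over 40 N, if the wrist force passes 120 N, or if a joint passes its speed limit or range.

## Robot

A 6-joint arm with a two-finger parallel gripper is mounted at the origin on the work surface. World frame = base frame: x ahead of the robot, y to its left, z up, the work surface at z = 0. Lengths are in m, angles in degrees, forces in N, time in s.
With the tool pointing down it reaches from about 0.35 to 0.775 m from the base axis. Payload 7.3 kg.
Tool frame: the origin (TCP) lies between the finger pads; the fingertips stand 11 mm ahead of it and the grasp point (between the pads) lies 8 mm behind it; z points along the fingers, y is the line along which they close (so a half turn about z gives the same grasp; the last joint's range is limited). The gripper opens to 92 mm and grips with 3 to 60 N. Pads are 19 mm wide; open, the fingers measure 130 mm over their backs; the gripper's body (75 mm by 190 mm) begins 47 mm behind the grasp point.
Start: joints at [-74.313, 19.595, 87.324, -0, 73.075, -8.365], TCP at [0.214, -0.479, 0.238] pointing down, gripper open.
Joint ranges: [-145.02, 145.02], [-44.19, 115.74], [2.07, 154.8], [-57.11, 237.11], [16.16, 152.29], [-177.93, 177.93]. Speed limits (degrees/s): [147.25, 147.25, 180, 180, 180, 180].

## Interface

Orientations are given as a 3x3 rotation matrix whose columns are the frame's x, y, z axes.
In Python, from plant import * gives the robot as it stands. Calls block until the motion is done:
- move_ptp(position, orientation): joint-space move of the TCP to a pose.
- move_straight(position, rot=None, speed=0.15, until_force=None): straight line of the TCP; rot=None keeps the orientation; speed is the mean speed in m/s. With until_force (N) it stops when the force on the tool has changed by that much, and returns True; else False.
- move_j(angles): joint-space move.
- ungrasp() and grab(force=None): open the fingers fully, or close them until they stop; force is the grip in N (None keeps the last).
- pause(seconds).
- solve_ik(position, orientation): joint angles nearest the present ones, or None.
- snapshot(name): name is "side" or "top" or "wrist"; returns the picture (400x640x3 uint8, red, green, blue); there is no depth.
- camera_model(name): a dict with "K" (3x3 intrinsics, pixels), "position" and "attitude" of the camera in the world; the wrist camera has in their place "mount" (4x4, takes a point from camera to tool coordinates, whose origin is the TCP and whose axes are the flange's). Camera axes: x right, y up, looking along -z (the intrinsics and any distortion apply to the point x, -y, -z); pixel columns grow to the right and rows downward; lengths in m; the calibration is good to about 2 mm. A picture is of the moment at which its call begins: read the wrist's pose just before it. camera_model takes no time and is no camera call.
A pose or a line that the arm cannot do raises IKError and nothing moves.
- finish_job(): hands the job in; it is judged then, once.
Readings, each from a call of its own:
- get_time_s(): time.
- get_qpos(): joint angles.
- get_qd(): joint speeds.
- get_tau(): joint torques, N m.
- get_tool_pos(): TCP position.
- get_tool_rot(): TCP orientation.
- get_force(): force on the tool from outside, world axes, zero at the start.
- get_ft_torque(): the same for the moment, N m.
- get_width(): opening from 0.0 (shut) to 1.0 (fully open).
- get_gripper_force(): force on a finger pad.
Only numpy, scipy, OpenCV 4.12 (cv2) and the standard library are available. Lean on these libraries where they do the work, as an engineer would, in place of code of your own. Each camera call takes 0.05 s, during which the arm holds its last target. There are 200 camera calls.

## Working session

There is one attempt and no reset: what is moved stays moved. The work goes in short steps, each a Python script; the robot and the scene stay as the last script left them, time stands still between calls to the robot, and variables do not carry over. Pictures are saved under pics/ and viewed, at most 10 in all, crops included, and the job is handed in when it is done.

```bash
mkdir -p pics; ls
python3 - <<'E'
from plant import *
import cv2,numpy as np
for n in ("side","top"):
    im=snapshot(n); cv2.imwrite(f"pics/{n}0.png",im[:,:,::-1])
    print(n,camera_model(n))
print(camera_model("wrist"),get_time_s())
E
```

```text
pics
side {'K': array([[476.74004263,   0.        , 317.61481358],
       [  0.        , 476.74004263, 200.68586946],
       [  0.        ,   0.        ,   1.        ]]), 'position': array([-0.34770937,  0.58887022,  1.20464058]), 'attitude': array([[-0.52343896,  0.61451005, -0.59024491],
       [-0.85185637, -0.36215261,  0.37839953],
       [ 0.01877158,  0.70087294,  0.71303909]])}
top {'K': array([[400.78820831,   0.        , 317.06743163],
       [  0.        , 400.78820831, 198.81836321],
       [  0.        ,   0.        ,   1.        ]]), 'position': array([ 0.49464719, -0.01478658,  1.10938366]), 'attitude': array([[-0.00803866,  0.99722187, -0.07405348],
       [-0.99979886, -0.00937602, -0.01772943],
       [-0.0183745 ,  0.07389606,  0.99709666]])}
{'K': array([[288.81941933,   0.        , 323.49509779],
       [  0.        , 288.81941933, 198.68072899],
       [  0.        ,   0.        ,   1.        ]]), 'mount': array([[ 4.29808067e-05,  9.62858085e-01,  2.70007975e-01,
         7.26901357e-02],
       [ 9.99999977e-01, -9.84077624e-05,  1.91742128e-04,
        -2.86950677e-04],
       [ 2.11191339e-04,  2.70007961e-01, -9.62858067e-01,
        -1.45966288e-01],
       [ 0.00000000e+00,  0.00000000e+00,  0.00000000e+00,
         1.00000000e+00]])} 0.1
```

View pics/top0.png

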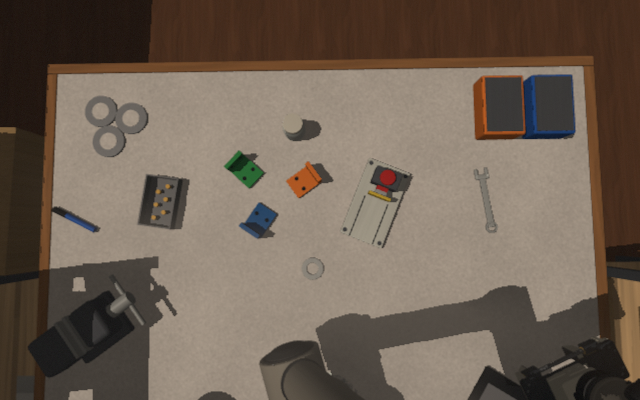

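View pics/side0.png

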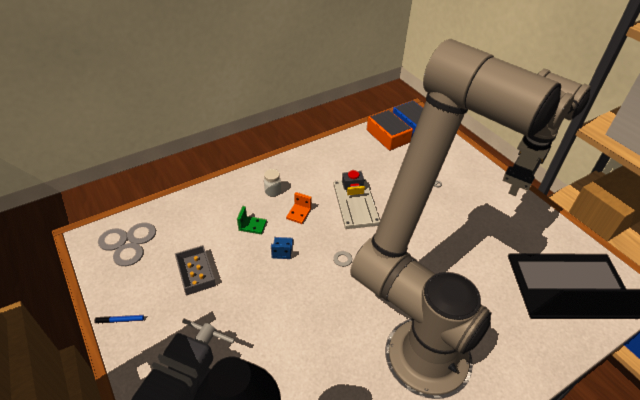

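The top view shows the blue bracket at (259,220), with green (244,170) and orange (304,180) look-alikes. The blue one fits. The plate corners are at about (372,158), (411,173), (382,247) and (342,233), and the red cap is at (388,177). I'll confirm with one enlarged crop.

```bash
cat > h.py <<'E'
from plant import *
import numpy as np, cv2
from scipy.spatial.transform import Rotation as R
def cam(name,pos=None,rot=None):
    c=camera_model(name)
    if name!="wrist": return c["K"],np.array(c["position"]),np.array(c["attitude"])
    p=np.array(get_tool_pos()) if pos is None else pos; r=np.array(get_tool_rot()) if rot is None else rot
    M=np.array(c["mount"]); return c["K"],p+r@M[:3,3],r@M[:3,:3]
def ray(c,uv):
    K,p,A=c; d=np.linalg.inv(K)@[uv[0],uv[1],1]; d=A@(d*[1,-1,-1]); return p,d/np.linalg.norm(d)
def onz(c,uv,z):
    p,d=ray(c,uv); return p+d*(z-p[2])/d[2]
def tri(*obs):
    S=np.zeros((3,3));b=np.zeros(3);rs=[ray(c,uv) for c,uv in obs]
    for p,d in rs:
        P=np.eye(3)-np.outer(d,d);S+=P;b+=P@p
    x=np.linalg.solve(S,b)
    return x,max(np.linalg.norm((np.eye(3)-np.outer(d,d))@(x-p)) for p,d in rs)
def proj(c,X):
    K,p,A=c; q=A.T@(np.asarray(X)-p); q=K@(q*[1,-1,-1]); return q[:2]/q[2]
def down(deg):  # tool pointing down; tool y axis at heading deg in world
    a=np.radians(deg); y=np.array([np.cos(a),np.sin(a),0]); z=np.array([0,0,-1.]); return np.c_[np.cross(y,z),y,z]
E
python3 - <<'E'
from h import *
im=cv2.imread("pics/top0.png")
cv2.imwrite("pics/crop1.png",cv2.resize(im[145:255,230:420],None,fx=4.2,fy=4.2,interpolation=cv2.INTER_CUBIC))
T=cam("top");S=cam("side");s0=cv2.imread("pics/side0.png")
def cen(im,f,box):
    x0,y0,x1,y1=box; b=im[y0:y1,x0:x1].astype(int); m=f(b[...,0],b[...,1],b[...,2])
    v,u=np.nonzero(m); return np.array([u.mean()+x0,v.mean()+y0]),len(u)
red=lambda b,g,r:(r>150)&(g<60)&(b<70)
a,na=cen(im,red,(370,160,415,190));b,nb=cen(s0,red,(335,160,375,190));print("cap",a,na,b,nb,tri((T,a),(S,b)))
P=[onz(T,u,.02) for u in((372,158),(411,173),(382,247),(342,233))]
print(np.round(P,3)); print("ctr",np.mean(P,0)); e=P[0]+P[1]-P[2]-P[3]; print("yaw",np.degrees(np.arctan2(e[1],e[0])))
m=((im[...,0].astype(int)-im[...,2])>40)[195:245,235:285]; v,u=np.nonzero(m);h=cv2.convexHull(np.c_[u+235,v+195].astype(np.int32))
print(h[:,0].tolist())
print(get_tool_rot())
E
```

```text
cap [nan nan] 0 [353.18421053 175.98684211] 76 (array([nan, nan, nan]), np.float64(nan))
[[ 0.686 -0.147  0.02 ]
 [ 0.644 -0.252  0.02 ]
 [ 0.444 -0.169  0.02 ]
 [ 0.482 -0.062  0.02 ]]
ctr [ 0.56399111 -0.15762358  0.02      ]
yaw -22.523673964719716
[[275, 215], [271, 221], [266, 228], [257, 236], [255, 236], [241, 227], [240, 226], [240, 225], [257, 205], [259, 203], [274, 213], [275, 214]]
[[ 9.13172002e-01  4.07574220e-01 -3.87229114e-04]
 [ 4.07574368e-01 -9.13171105e-01  1.29171093e-03]
 [ 1.72861636e-04 -1.33737891e-03 -9.99999091e-01]]<stdin>:7: RuntimeWarning: Mean of empty slice.
  ret = ret.dtype.type(ret / rcount)
```

View pics/crop1.png

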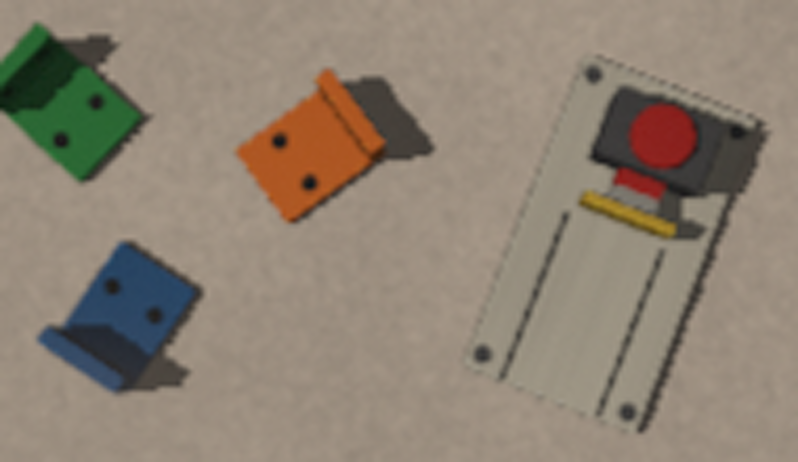

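The blue bracket's flange top runs from crop (40,335) to (122,390), and its toe edge from (125,240) to (202,292), so the toe points up-right. The stop, cap and yellow pad are on the plate, with the cap at crop (663,137), which is px (387.9,177.6). Next I'll move to a close wrist view of the plate.

Run:
```python
from h import *
T=cam("top");S=cam("side")
print("cap tri",tri((T,(387.9,177.2)),(S,(353.2,174.5))))
q=lambda x,y:(230+(x-2)/4.2,145+(y-2)/4.2)
f=[onz(T,q(40,332),.06),onz(T,q(122,390),.06)]; t=[onz(T,q(125,241),.012),onz(T,q(202,292),.012)]
print("flange",np.round(f,3),"toe",np.round(t,3))
grab(20)
move_ptp([0.56,-0.235,0.22],down(-22.5))
c=cam("wrist"); np.savez("v1.npz",K=c[0],p=c[1],A=c[2])
cv2.imwrite("pics/w1.png",snapshot("wrist")[:,:,::-1]); print(get_time_s(),get_tool_pos(),get_force())
```

```text
cap tri (array([ 0.62446022, -0.17867298,  0.08590959]), np.float64(8.788790514325005e-05))
flange [[0.509 0.209 0.06 ]
 [0.473 0.158 0.06 ]] toe [[0.569 0.164 0.012]
 [0.535 0.113 0.012]]
3.1583 [ 0.55939426 -0.23621198  0.22013207] [ 0.46702946 -0.44080542 -0.11782052]
```

View pics/w1.png

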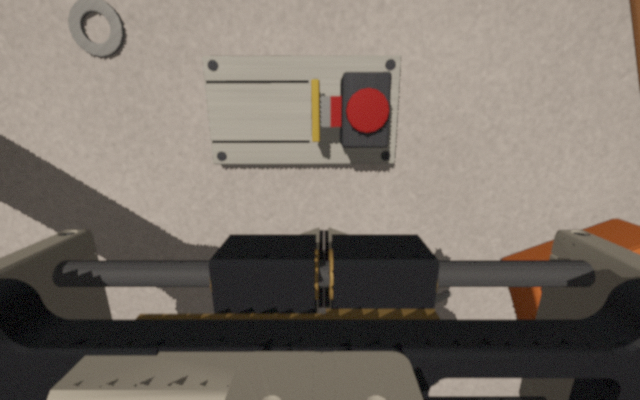

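The wrist view shows the plate corners at about (206,56), (400,56), (396,164) and (215,163). The cap is at about (368,110), the yellow pad face at about column 312, and the black lines are on rows 81 and 141. Next I'll fix the plate pose and press the stop.

```bash
cat > plate.py <<'E'
from h import *
d=np.load("v1.npz"); W=(d["K"],d["p"],d["A"]); T=cam("top");S=cam("side")
im=cv2.imread("pics/w1.png").astype(int); b,g,r=im[...,0],im[...,1],im[...,2]
m=((r>110)&(g<50)&(b<50)).astype(np.uint8); m[:,:346]=0; m[:60]=0; m[170:]=0; m[:,395:]=0
v,u=np.nonzero(m); cap=(u.mean(),v.mean())
ct=tri((T,(387.9,177.2)),(S,(353.2,174.5)),(W,cap))
C=np.array([onz(W,p,.02)[:2] for p in ((206,56),(400,56),(395,164),(215,163))])
y=((r>140)&(g>100)&(b<60)); y[:60]=0;y[170:]=0;y[:,:300]=0;y[:,330:]=0
v2,u2=np.nonzero(y)
L=[onz(W,p,.02)[:2] for p in((206,81),(308,81),(213,142),(315,142))]
if __name__=="__main__":
    print("cap px",cap,len(u),"tri",ct, "z=.086:",onz(W,cap,.086))
    print("corners",np.round(C,4).tolist(),"ctr",C.mean(0))
    h=lambda a,b:np.degrees(np.arctan2(*(b-a)[::-1]))
    print("yaw",h(C[0],C[1]),h(C[3],C[2]),h(L[0],L[1]),h(L[2],L[3]),"size",np.linalg.norm(C[1]-C[0]),np.linalg.norm(C[2]-C[1]))
    print("line mid",np.mean(L,0),"sep",np.linalg.norm(L[0]-L[2]))
    print("yellow",u2.min(),u2.max(),v2.min(),v2.max(),[onz(W,p,.06).round(4).tolist() for p in ((np.percentile(u2,2),v2.min()),(np.percentile(u2,2),v2.max()))])
E
python3 plate.py
```

```text
cap px (np.float64(367.3410852713178), np.float64(110.01409443269908)) 1419 tri (array([ 0.62575522, -0.17868196,  0.08516259]), np.float64(0.0018946683962619295)) z=.086: [ 0.62741345 -0.17796051  0.086     ]
corners [[0.4936, -0.0594], [0.6893, -0.1408], [0.6461, -0.2513], [0.4465, -0.167]] ctr [ 0.56886943 -0.15460802]
yaw -22.598661613415835 -22.904483858419248 -22.59567005753749 -22.587792956861545 size 0.2120504949631193 0.11860257982155105
line mid [ 0.52279248 -0.13543634] sep 0.0670830726457974
yellow 317 318 93 140 [[0.5904, -0.1443, 0.06], [0.5724, -0.1867, 0.06]]
```

Run:
```python
from h import *
move_ptp([0.626,-0.1785,0.125],down(-22.6))
print(move_straight([0.626,-0.1785,0.077],speed=0.02,until_force=25),get_tool_pos(),get_force(),get_time_s())
pause(.2);print(get_tool_pos(),get_force())
move_straight([0.626,-0.1785,0.14])
# view the bracket next
Rb=down(-35)
move_ptp(np.array([0.522,0.161,0.23])-0.08*Rb[:,0],Rb); ungrasp()
c=cam("wrist"); np.savez("v2.npz",K=c[0],p=c[1],A=c[2])
im=snapshot("wrist")[:,:,::-1];cv2.imwrite("pics/w2.png",im);print(get_time_s(),get_tool_pos())
cv2.imwrite("pics/top2.png",snapshot("top")[:,:,::-1])
```

```text
True [ 0.62598988 -0.17848415  0.08627442] [-1.08567693  0.14235658  5.39557559] 5.5417
[ 0.62596752 -0.17847407  0.08627142] [-0.73166144  0.21713976  4.99220241]
9.0 [0.47610252 0.09546253 0.22999885]
```

View pics/w2.png

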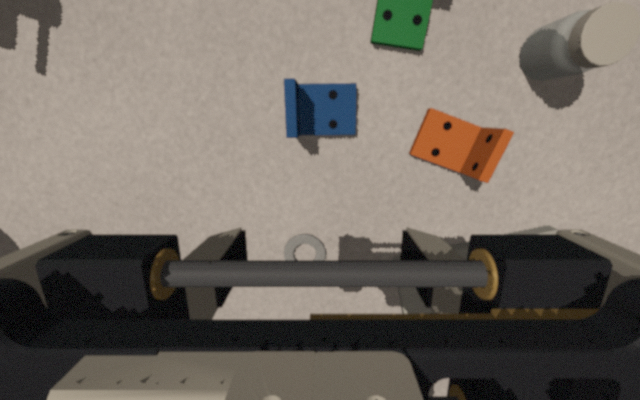

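The bracket fills (285–357, 79–137) in the wrist view. Its flange top strip is columns 285–298 and its toe edge is at column 356, rows 84–136. The stop reached bottom, with the tip at 75.3 mm. Next I'll triangulate the bracket.

Run:
```python
from h import *
d=np.load("v2.npz"); W=(d["K"],d["p"],d["A"]); T=cam("top")
q=lambda x,y:(230+(x-2)/4.2,145+(y-2)/4.2)
print("flange tri",tri((W,(291.5,108)),(T,q(81,360))))
print("toe tri",tri((W,(356.5,110)),(T,q(163.5,267))))
f=np.array([onz(W,p,.06) for p in((285,79.5),(287,137),(298,136.5),(296.5,81))]);t=np.array([onz(W,p,.012) for p in((356,84),(357,136))])
print("flange ctr",f.mean(0),"w",np.linalg.norm(f[0]-f[1]),"th",np.linalg.norm(f[3]-f[0]),"toe",t.mean(0),np.linalg.norm(t[0]-t[1]))
e=t.mean(0)-f.mean(0);print("len",np.linalg.norm(e[:2]),"yaw",np.degrees(np.arctan2(e[1],e[0])))
for a,b in((f[0],f[1]),(t[0],t[1]),(f[3],f[2])): print(np.degrees(np.arctan2((b-a)[1],(b-a)[0]))+90)
im=cv2.imread("pics/w2.png").astype(int);m=(im[...,0]-im[...,2]>25);m[:60]=0;m[160:]=0
v,u=np.nonzero(m);h=cv2.approxPolyDP(cv2.convexHull(np.c_[u,v].astype(np.int32)),2,True);print(h[:,0].tolist())
i=cv2.imread("pics/top2.png");cv2.imwrite("pics/top2c.png",cv2.resize(i[150:250,335:420],None,fx=6,fy=6,interpolation=cv2.INTER_CUBIC))
```

```text
flange tri (array([0.49334195, 0.18467361, 0.04704459]), np.float64(0.0019446881053750773))
toe tri (array([0.55372838, 0.13929174, 0.01018773]), np.float64(0.0018534943681780588))
flange ctr [0.4952788  0.18142219 0.06      ] w 0.05738326628693081 th 0.01176366841337367 toe [0.55496551 0.13927    0.012     ] 0.06002682745078586
len 0.07307058362552069 yaw -35.230656021745524
-34.917086728198626
-32.08177142084318
-34.781131663923176
[[354, 134], [287, 136], [284, 80], [355, 84]]
```

View pics/top2c.png

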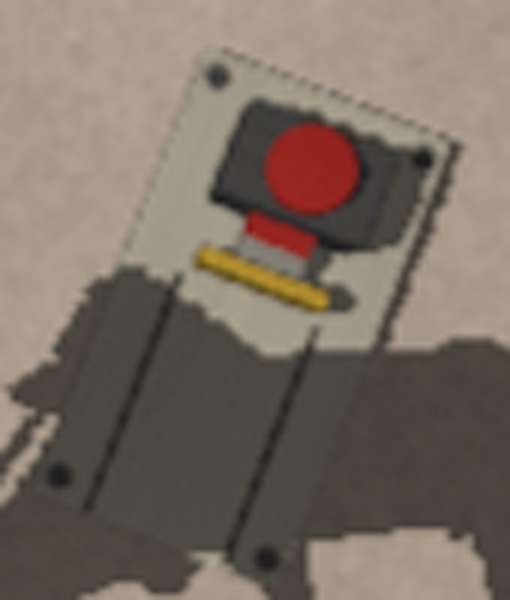

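The stop is now home with its shank fully exposed, and the bracket pose agrees with the given sizes (length 73 vs 74 mm, width about 60 mm). I'll grasp it now.

Run:
```python
from h import *
Rb=down(-35); p=np.array([0.4945,0.182])
move_ptp([*p,0.12],Rb)
print("touch",move_straight([*p,0.029],speed=0.06,until_force=8),get_tool_pos())
grab(40); print(get_width()*92,get_gripper_force(),get_tool_pos())
move_straight([*p,0.15]); print(get_width()*92,get_force())
u=np.array([np.cos(np.radians(-22.6)),np.sin(np.radians(-22.6))]);O=np.array([.567,-.154])
move_ptp([*(O-0.094*u),0.15],down(-22.6)); 
move_straight([*(O-0.094*u),0.068]); pause(.2)
c=cam("wrist"); np.savez("v3.npz",K=c[0],p=c[1],A=c[2])
cv2.imwrite("pics/w3.png",snapshot("wrist")[:,:,::-1]);print(get_time_s(),get_tool_pos())
```

```text
touch False [0.4947209  0.18204346 0.02932872]
12.253823189256405 39.97708082199097 [0.49444508 0.18203129 0.02899104]
11.825012788031636 [-0.25778761  1.10194063 -4.2231005 ]
15.6 [ 0.48069919 -0.1180224   0.06881699]
```

View pics/w3.png

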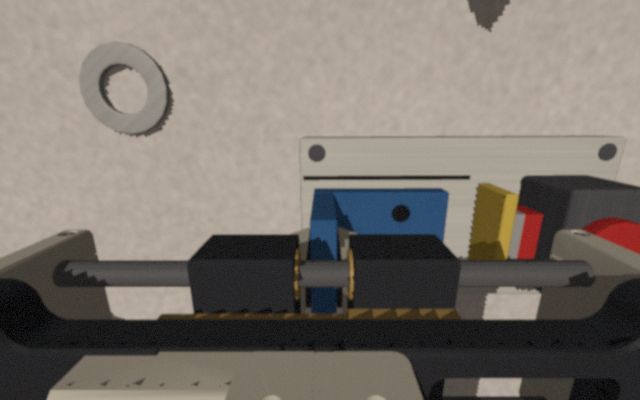

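The bracket is held over the plate. The left black line is at row 177, the foot's left top edge is at row 189 (columns 335–446), and the pad's top face is at about (480–516, 184–195). I'll compare them laterally in a common frame.

Run:
```python
from h import *
d=np.load("v3.npz"); W=(d["K"],d["p"],d["A"])
Rt=np.array(get_tool_rot());print(np.degrees(np.arctan2(Rt[1,1],Rt[0,1])))
u=np.array([np.cos(np.radians(-22.6)),np.sin(np.radians(-22.6))]);n=np.array([-u[1],u[0]]);O=np.array([.567,-.154])
pf=lambda uv,z:(lambda x:np.round([1e3*(x-O)@u,1e3*(x-O)@n],1))(onz(W,uv,z)[:2])
im=cv2.imread("pics/w3.png").astype(int);g=im.sum(2)
for c in (320,360,400,440): 
    col=g[168:186,c]; w=col.max()-col; w[w<80]=0; print(c,(w*np.arange(168,186)).sum()/w.sum(),end=" ")
    b=im[:,c,0]-im[:,c,2]; print("blue top",np.nonzero(b[180:230]>25)[0][:1]+180)
for uv in((305,177.5),(469,177.5)): print("line",pf(uv,.02))
zu=get_tool_pos()[2]-.029
for uv in((345,189.5),(445,189.5)): print("foot",pf(uv,zu+.012))
for uv in((446,190),(447,232)): print("toe",pf(uv,zu+.012))
print("plate edge",pf((302,137),.02),pf((620,137),.02),pf((302,200),.02))
print("pad top face front-left",pf((480,184),.055),pf((513,193),.055))
```

```text
-22.596383352581167
320 177.4996254681648 blue top [190]
360 177.38011283497883 blue top [190]
400 177.169452887538 blue top [190]
440 177.28053691275167 blue top [190]
line [-106.1   33.5]
line [ 6.6 33.5]
foot [-81.   32.8]
foot [-22.8  32.8]
toe [-22.2  32.5]
toe [-18.6   6.3]
plate edge [-107.7   60.7] [102.9  60.7] [-108.5   17.4]
pad top face front-left [-4.7 36.8] [15.  31.5]
```

The foot sits 2.3 mm too far left relative to the line. I'll correct that, lower until touch, and look again.

```bash
cat >> h.py <<'E'
u=np.array([np.cos(np.radians(-22.6)),np.sin(np.radians(-22.6))]);n=np.array([-u[1],u[0]]);O=np.array([.567,-.154])
def pose(x,y,z): return [*(O+x*u+y*n),z]
def look(name):
    c=cam("wrist"); im=snapshot("wrist")[:,:,::-1]; cv2.imwrite(f"pics/{name}.png",im); return c,im.astype(int)
E
python3 - <<'E'
from h import *
move_straight(pose(-.094,-.0023,.066),speed=.05); f0=np.array(get_force())
print(move_straight(pose(-.094,-.0023,.045),speed=.015,until_force=6),get_tool_pos(),np.array(get_force())-f0)
pause(.2);print(get_tool_pos(),np.array(get_force())-f0,get_width()*92)
W,im=look("w4"); zu=get_tool_pos()[2]-.029; print(get_time_s())
pf=lambda uv,z:(lambda x:np.round([1e3*(x-O)@u,1e3*(x-O)@n],1))(onz(W,uv,z)[:2])
g=im.sum(2)
for c in (360,400,440):
    col=g[160:230,c]; b=im[160:260,c,0]-im[160:260,c,2]; t=np.nonzero(b>25)[0][0]
    k=np.argmin(col[:t-2]) ; print(c,k+160,t+160,"line",pf((c,k+160),.02),"foot",pf((c,t+159.5),zu+.012))
cv2.imwrite("pics/w4c.png",cv2.resize(W and im[120:270,270:640].astype(np.uint8),None,fx=2.1,fy=2.1))
E
```

```text
True [ 0.47925991 -0.11998849  0.04897004] [-1.40560246 -0.3233137   7.89283279]
[ 0.47929278 -0.11997416  0.04897818] [-0.73212194  0.41178564  8.51093527] 11.419225850047393
17.1417
360 180 190 line [-71.7  33.5] foot [-73.   30.4]
400 180 190 line [-47.   33.5] foot [-49.8  30.4]
440 180 190 line [-22.3  33.5] foot [-26.6  30.5]
```

View pics/w4c.png

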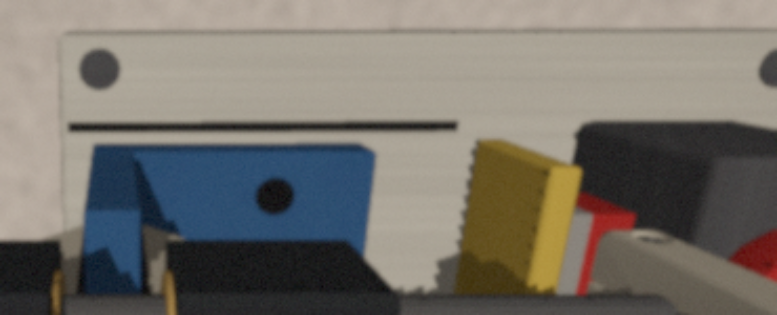

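The bracket is flat on the plate (touched at TCP z = 0.049, as expected), parallel, with a 3.1 mm gap to the left line where 3 mm is nominal. I'll push in small steps and fit the spring force.

Run:
```python
from h import *
z=.0489
f0=np.array(get_force())
move_straight(pose(-.070,-.0023,z),speed=.03); 
for x in [-.068,-.066,-.064,-.063,-.062,-.061,-.060,-.059,-.058,-.057]:
    move_straight(pose(x,-.0023,z),speed=.02); pause(.1)
    p=np.array(get_tool_pos());f=np.array(get_force()); print(x,np.round([1e3*(p[:2]-O)@u,1e3*(p[:2]-O)@n,p[2]*1e3,f[:2]@u,f[:2]@n,f[2]],2))
print(get_time_s())
```

```text
-0.068 [-68.9   -2.22  49.2   -5.52  -0.5    6.24]
-0.066 [-6.686e+01 -2.210e+00  4.920e+01 -6.500e+00 -5.000e-02  5.750e+00]
-0.064 [-6.48e+01 -2.19e+00  4.92e+01 -5.35e+00 -5.00e-02  5.87e+00]
-0.063 [-64.15  -2.2   49.25  -7.14   0.5    7.55]
-0.062 [-63.12  -2.17  49.22  -6.26   0.28   7.25]
-0.061 [-62.08  -2.2   49.21  -7.25   0.92   6.75]
-0.06 [-61.35  -2.18  49.21  -8.3   -0.66   6.84]
-0.059 [-60.7   -2.19  49.3   -8.53   0.58   8.7 ]
-0.058 [-60.04  -2.2   49.3  -10.68  -0.64  10.53]
-0.057 [-59.35  -2.21  49.33 -11.76  -0.7   11.33]
21.6333
```

Run:
```python
from h import *
z=.0491
for x in [-.055,-.053,-.051,-.050]:
    move_straight(pose(x,-.0023,z),speed=.02); pause(.15)
    p=np.array(get_tool_pos());f=np.array(get_force()); print(x,np.round([1e3*(p[:2]-O)@u,1e3*(p[:2]-O)@n,p[2]*1e3,f[:2]@u,f[:2]@n,f[2]],2))
W,im=look("w5"); t=snapshot("top")[:,:,::-1]; s=snapshot("side")[:,:,::-1]
a=cv2.resize(im[130:250,270:640].astype(np.uint8),(740,240))
b=cv2.resize(t[155:245,340:420],(320,360),interpolation=cv2.INTER_CUBIC); c=cv2.resize(s[160:240,315:405],(405,360),interpolation=cv2.INTER_CUBIC)
o=np.zeros((600,740,3),np.uint8);o[:240]=a;o[240:,:320]=b;o[240:,325:730]=c
cv2.imwrite("pics/m5.png",o);print(get_time_s())
```

```text
-0.055 [-57.39  -2.2   49.4  -10.66   0.1   10.2 ]
-0.053 [-56.32  -2.16  49.48 -14.36  -1.05  14.01]
-0.051 [-54.89  -2.18  49.5  -16.96  -0.88  15.95]
-0.05 [-54.41  -2.15  49.58 -18.78  -1.04  18.44]
23.3833
```

View pics/m5.png

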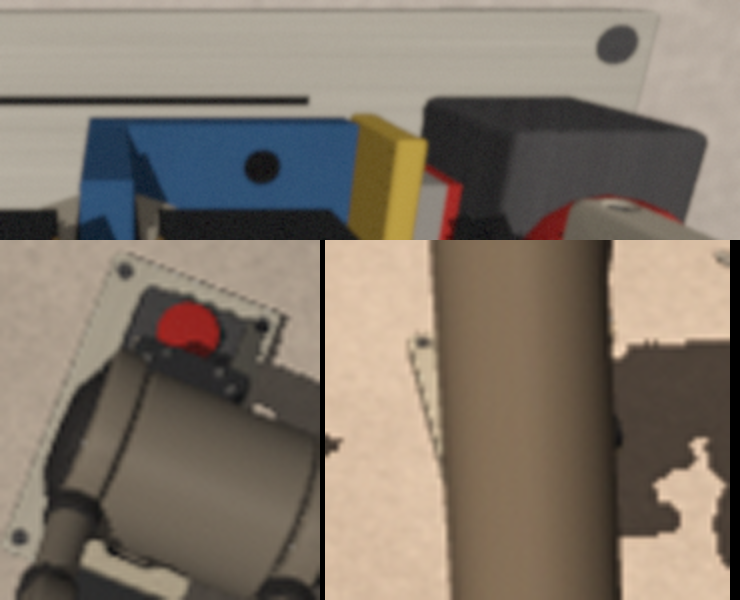

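The wrist view shows the toe flush against the pad and a thin strip of red shank still visible at about (443–462, 170–235) in the montage. I'll measure the travel from the pad corner relative to fixed landmarks.

Run:
```python
from h import *
K=camera_model("wrist")["K"]
p5=np.array(get_tool_pos());R5=np.array(get_tool_rot())
W5=cam("wrist",p5,R5);W4=cam("wrist",np.array([0.47929278,-0.11997416,0.04897818]),R5)
pf=lambda W,uv,z:(lambda x:np.round([1e3*(x-O)@u,1e3*(x-O)@n],1))(onz(W,uv,z)[:2])
for nme,a,b,z in(("padFL",(478,141),(353,116),.055),("line end",(457,126),(308,100),.02),("housing FL",(580,130),(425,103),.065),("padBL",(580,168),(427,140),.055),("toe",(374,151),(357,121),.032)):
    A=(270+(a[0])/2.1,120+a[1]/2.1);B=(270+b[0]/2,130+b[1]/2);print(nme,pf(W4,A,z),pf(W5,B,z))
print("tool yaw",np.degrees(np.arctan2(R5[1,1],R5[0,1])),"tilt",np.degrees(np.arccos(-R5[2,2])))
# predicted toe
print("tcp x",1e3*(p5[:2]-O)@u)
im=cv2.imread("pics/w5.png").astype(int)
for r in(222,230,238,244): print(r,[tuple(im[r,c][::-1]) for c in range(476,506,2)])
```

```text
padFL [-8.2 37.6] [ 6.6 37.1]
line end [ 6.1 33.9] [ 7.  33.7]
housing FL [ 7.4 42.5] [18.5 42.6]
padBL [16.9 31.1] [25.8 31. ]
toe [-22.3  29.3] [17.7 30.1]
tool yaw -22.56528282098273 tilt 0.6958591714241528
tcp x -54.452945534021175
222 [(np.int64(183), np.int64(155), np.int64(66)), (np.int64(180), np.int64(151), np.int64(65)), (np.int64(146), np.int64(127), np.int64(82)), (np.int64(121), np.int64(116), np.int64(107)), (np.int64(120), np.int64(118), np.int64(111)), (np.int64(118), np.int64(114), np.int64(106)), (np.int64(121), np.int64(114), np.int64(108)), (np.int64(122), np.int64(114), np.int64(109)), (np.int64(125), np.int64(99), np.int64(93)), (np.int64(134), np.int64(51), np.int64(44)), (np.int64(137), np.int64(33), np.int64(28)), (np.int64(130), np.int64(31), np.int64(28)), (np.int64(106), np.int64(43), np.int64(41)), (np.int64(41), np.int64(33), np.int64(36)), (np.int64(39), np.int64(37), np.int64(35))]
230 [(np.int64(181), np.int64(151), np.int64(64)), (np.int64(165), np.int64(141), np.int64(78)), (np.int64(145), np.int64(136), np.int64(122)), (np.int64(142), np.int64(136)
[... 1196 characters left out ...]
p.int64(27))]
244 [(np.int64(163), np.int64(138), np.int64(79)), (np.int64(144), np.int64(135), np.int64(123)), (np.int64(142), np.int64(136), np.int64(129)), (np.int64(144), np.int64(138), np.int64(129)), (np.int64(142), np.int64(136), np.int64(130)), (np.int64(143), np.int64(136), np.int64(129)), (np.int64(144), np.int64(135), np.int64(126)), (np.int64(157), np.int64(92), np.int64(89)), (np.int64(161), np.int64(44), np.int64(39)), (np.int64(147), np.int64(42), np.int64(39)), (np.int64(70), np.int64(12), np.int64(7)), (np.int64(34), np.int64(28), np.int64(26)), (np.int64(26), np.int64(27), np.int64(27)), (np.int64(29), np.int64(29), np.int64(27)), (np.int64(22), np.int64(26), np.int64(28))]
```

The red still shows about 4 mm, so travel is about 7 mm, which matches TCP −54.5 against contact at −62. The arm has sagged 0.7° in tilt under load, so I'll close the loop on position and tilt while pushing the last 2.5–3 mm.

```bash
cat > push.py <<'E'
from h import *
import sys,json
def servo(targets,cx,cz,rv):
    Rd=down(-22.6)
    for tx in targets:
        p=np.array(get_tool_pos());Ra=np.array(get_tool_rot())
        ax=(p[:2]-O)@u
        cx+=np.clip(.7*(tx-ax),-.0015,.0015); cz+=np.clip(.5*(.0490-p[2]),-.0003,.0003)
        rv=rv+.6*R.from_matrix(Rd@Ra.T).as_rotvec()
        move_straight(pose(cx,-.0023,cz),rot=R.from_rotvec(rv).as_matrix()@Rd,speed=.02); pause(.15)
        p=np.array(get_tool_pos());f=np.array(get_force());Ra=np.array(get_tool_rot())
        print(np.round([cx*1e3,cz*1e3,1e3*(p[:2]-O)@u,1e3*(p[:2]-O)@n,p[2]*1e3,f[:2]@u,f[2],*np.degrees([Ra[:2,2]@u,Ra[:2,2]@n])],2))
    np.savez("cmd.npz",cx=cx,cz=cz,rv=rv)
E
python3 - <<'E'
from push import *
servo([-.0545]*3+[-.0535,-.053,-.0525],-.050,.0491,np.zeros(3))
W,im=look("w6");print(get_time_s())
for r in(222,230,238,244): print(r,"yellow-end/steel/red:",[c for c in range(470,510) if im[r,c,2]>95 and im[r,c,1]<75 and im[r,c,0]<75][:1]+[c for c in range(470,510) if im[r,c,2]>80 and im[r,c,1]<75 and im[r,c,0]<75][-1:], [c for c in range(465,510) if abs(im[r,c,2]-im[r,c,0])<25 and im[r,c,2]>105][:1])
E
```

```text
[-5.003e+01  4.882e+01 -5.397e+01 -2.180e+00  4.897e+01 -1.478e+01
  1.381e+01 -5.000e-02 -0.000e+00]
[-5.040e+01  4.883e+01 -5.398e+01 -2.170e+00  4.898e+01 -1.439e+01
  1.311e+01  2.000e-02  0.000e+00]
[-5.076e+01  4.884e+01 -5.395e+01 -2.160e+00  4.899e+01 -1.154e+01
  1.155e+01  5.000e-02  0.000e+00]
[-5.044e+01  4.885e+01 -5.399e+01 -2.180e+00  4.897e+01 -1.264e+01
  1.259e+01 -2.000e-02 -0.000e+00]
[-49.75  48.87 -53.97  -2.15  48.99 -15.63  14.51  -0.08  -0.  ]
[-4.872e+01  4.887e+01 -5.397e+01 -2.180e+00  4.900e+01 -2.158e+01
  1.739e+01 -1.600e-01 -1.000e-02]
25.8333
222 yellow-end/steel/red: [494, 499] [482]
230 yellow-end/steel/red: [493, 498] [481]
238 yellow-end/steel/red: [492, 497] [479]
244 yellow-end/steel/red: [491, 494] [478]
```

The foot is stuck by friction from the down-force. I'll regulate the down-force to a few N and then continue.

```bash
cat > push2.py <<'E'
from h import *
def servo(targets,cx,cz,rv,fzt=3.):
    Rd=down(-22.6)
    for tx in targets:
        p=np.array(get_tool_pos());Ra=np.array(get_tool_rot());f=np.array(get_force())
        ax=(p[:2]-O)@u
        cx+=np.clip(.6*(tx-ax),-.001,.001); cz+=np.clip(5e-5*(f[2]-fzt),-.0004,.0004)
        rv=rv+.5*R.from_matrix(Rd@Ra.T).as_rotvec()
        move_straight(pose(cx,-.0023,cz),rot=R.from_rotvec(rv).as_matrix()@Rd,speed=.02); pause(.15)
        p=np.array(get_tool_pos());f=np.array(get_force());Ra=np.array(get_tool_rot())
        print(*np.round([cx*1e3,cz*1e3,1e3*(p[:2]-O)@u,1e3*(p[:2]-O)@n,p[2]*1e3,f[:2]@u,f[2],*np.degrees([Ra[:2,2]@u,Ra[:2,2]@n])],2))
    np.savez("cmd.npz",cx=cx,cz=cz,rv=rv)
def red(name):
    W,im=look(name)
    for r in(222,230,238,244): print(r,[c for c in range(470,510) if im[r,c,2]>80 and im[r,c,1]<75 and im[r,c,0]<75], [c for c in range(460,510) if abs(im[r,c,2]-im[r,c,0])<25 and im[r,c,2]>105][:1])
    print(get_time_s())
E
python3 - <<'E'
from push2 import *
d=np.load("cmd.npz")
servo([-.0545,-.0545,-.054,-.0535,-.0535,-.053,-.053,-.0525],float(d["cx"])-.0015,float(d["cz"])+.0003,d["rv"])
red("w7")
E
```

```text
-50.54 49.57 -54.54 -2.17 48.98 -11.72 8.67 0.04 0.01
-50.52 49.86 -54.1 -2.18 48.97 -9.84 4.22 0.06 0.0
-50.46 49.92 -54.07 -2.17 49.0 -10.05 3.34 0.03 0.0
-50.11 49.94 -53.7 -2.19 48.97 -9.57 3.77 0.02 -0.0
-49.99 49.97 -53.67 -2.19 49.0 -10.64 3.11 -0.0 0.0
-49.59 49.98 -53.19 -2.18 49.01 -9.98 2.53 0.01 0.0
-49.47 49.96 -53.21 -2.17 49.01 -10.55 3.33 -0.01 0.0
-49.05 49.97 -52.87 -2.16 49.0 -10.88 3.98 -0.01 0.0
222 [494, 495, 496, 497] [481]
230 [493, 494, 495, 496] [480]
238 [492, 493, 494, 495] [479]
244 [491, 492] [478]
29.0833
```

Run:
```python
from push2 import *
d=np.load("cmd.npz")
servo([-.0524,-.052,-.0517,-.0517,-.0517],float(d["cx"]),float(d["cz"]),d["rv"])
red("w8"); pause(.8); f=np.array(get_force());p=np.array(get_tool_pos())
print(1e3*(p[:2]-O)@u,f[:2]@u,f[2],get_gripper_force(),get_width()*92)
im=cv2.imread("pics/w8.png");cv2.imwrite("pics/w8c.png",cv2.resize(im[150:260,290:540],None,fx=3.2,fy=3.2,interpolation=cv2.INTER_CUBIC))
```

```text
-48.78 50.04 -52.63 -2.17 49.0 -10.93 3.37 -0.02 -0.0
-48.4 50.06 -52.37 -2.17 49.01 -11.31 2.97 -0.02 -0.0
-48.0 50.05 -52.14 -2.17 49.0 -11.84 4.82 -0.03 0.0
-47.73 50.15 -51.84 -2.19 49.0 -10.54 3.73 -0.02 -0.0
-47.65 50.18 -51.81 -2.17 49.01 -10.57 3.3 -0.01 -0.0
222 [493, 494, 495] [482]
230 [493, 494] [480]
238 [492, 493] [479]
244 [491, 492] [478]
31.1333
-51.81189807999162 -11.828105091368904 3.4456661617409767 39.971439242362976 12.21774511542247
```

View pics/w8c.png

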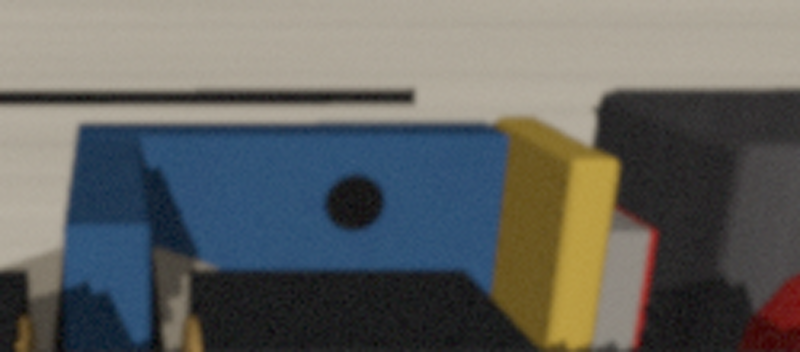

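The red is a sliver of about 1 mm, so travel is about 10 mm. The bracket is flat, square and centred. I'll nudge it 0.5 mm so the red just disappears, settle, then hand in.

Run:
```python
from push2 import *
d=np.load("cmd.npz")
servo([-.0513,-.0513,-.0513],float(d["cx"]),float(d["cz"]),d["rv"])
red("w9"); pause(.7); f=np.array(get_force());p=np.array(get_tool_pos())
print(1e3*(p[:2]-O)@u,p[2],f[:2]@u,f[2],get_time_s())
if -.0522<(p[:2]-O)@u<-.0507 and abs(p[2]-.049)<.0006: print(finish_job())
```

```text
-47.34 50.2 -51.59 -2.18 49.01 -11.76 3.45 -0.02 -0.0
-47.17 50.23 -51.62 -2.17 49.04 -11.73 3.84 -0.03 -0.0
-46.98 50.27 -51.32 -2.15 49.01 -10.4 2.85 -0.01 0.0
222 [494] [482]
230 [493] [480]
238 [491, 492] [479]
244 [491] [478]
33.1833
-51.32314674308284 0.04899222591033053 -11.797833190646962 1.4984239905855827 33.8833
the job is handed in; nothing more can be done
None
```

I handed the job in at about 34 s: the stop is pressed home, and the bracket is flat, centred between the lines and still held square against the pad at about 10.5 mm of travel, with the red shank all but gone.

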